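# Dip the brush and dab the iron find

### The job

Press the hinged treadle on the bench right down to its stop and let it up again, which starts the fume extraction. Then take the flat brush from its wooden rest, dip its bristles deep into the wide low pot (well into its lower half), dab the end of the bristles gently on the middle of the flat top of the iron find, and lower the brush back flat into both notches of its rest before letting go of it. Do not shift or upset the pot, the find or the other things standing about.

Things in the scene. Friction and masses are not known exactly. Their poses are not given: they have to be found in the camera images.
- treadle (a joint): aluminium treadle plate with black rubber ribs, 100 x 70 x 6 mm, hinged at its far edge (17 mm up) on a black base 120 x 80 x 10 mm; angle in rad: 0 = up (the free edge, on the robot's side, about 45 mm above the bench), 0.26 = down on its stop. A spring brings it up; fully down takes about 8 N at the pad point
- treadle_pad (a point): the point to press, on top of the treadle plate, 79 mm from the hinge and 20 mm from the free edge, about 43 mm above the bench when up; it goes down 20 mm. The point's x axis points level from the free edge to the hinge when the treadle is up
- rest: fixed pale wooden brush rest, base 130 x 80 x 6 mm, origin at the middle of its underside. Two uprights 10 mm thick (along x), 70 mm wide, 67 mm tall stand at x = -48 and +48 mm, 86 mm clear between them; each has a notch 34 mm wide and 12 mm deep in its top, with its floor 55 mm above the bench
- brush: flat brush, 185 mm long, 70 g, lying along the rest's x in both notches. Origin: on its underside, midway between the notches, where to grip; x points from bristles to handle end, z up. Dark wooden handle 18 mm wide (y), 14 mm thick (z), x = -62 to +65 mm; steel ferrule 30 wide, 14 thick, x = -87 to -62; pale stiff bristles 32 wide, 10 thick, to x = -120 mm
- brush_tip (a point): middle of the end of the bristles, at x = -120, z = 7 mm in the brush's frame
- pot: loose wide low open pot of pale ceramic, 96 mm across the rim, 90 mm across the foot, 55 mm tall, wall 4 mm, inner floor 5 mm up, 0.4 kg; origin at the middle of its underside, z up
- find: loose rusty brown iron lump about 125 x 85 x 52 mm, 0.7 kg, lying on a cream foam block 170 x 150 x 35 mm that is fixed to the bench; origin at the middle of its underside, z up
- find_top (a point): middle of the flat top of the find, a face of 85 x 65 mm, 52 mm above its underside (87 mm above the bench)
- jar: bystander: narrow tall open pale jar, 54 mm across, 95 mm tall; origin under its centre
- amber: bystander: closed amber jar with a black cap, 48 mm across, 85 mm tall; origin under its centre
- vial: bystander: small clear vial with a black cap, 30 mm across, 65 mm tall; origin under its centre
- block: bystander: wooden block 90 x 45 x 30 mm; origin under its centre
- spatula: bystander: spatula 180 mm long lying on the bench
Things that resemble listed ones, but are neither listed nor needed, are in the scene too. Leave any orange look-alike of the brush alone.

How it is judged (in metres and radians):
On the way, in this order (a step that is already met when the one before it is completed fails the run):
1. the treadle is pressed down to its stop by the robot (beyond 0.235 rad) (value of joint treadle above 0.235 rad), for 0.1 s.
2. the treadle is up again (value of joint treadle below 0.05 rad), for 0.1 s.
3. the bristle end is inside the pot, below half its depth (28 mm above the pot's underside), with the brush held in the fingers (z of brush_tip in the frame of pot between 0 and 0.028 m and horizontal distance between brush_tip and pot below 0.043 m and contact force between brush and the fingers above 0.5 N), for 0.2 s.
4. the bristle end touches the find within 30 mm of the middle of its flat top, brush held in the fingers (distance between brush_tip and find_top below 0.03 m and contact force between brush and find above 0.2 N and contact force between brush and the fingers above 0.5 N), for 0.1 s.
5. the brush is lowered into the notches of the rest while still held (underside at most 12 mm above the notch floors) (x of brush in the frame of rest between -0.03 and 0.03 m and y of brush in the frame of rest between -0.014 and 0.014 m and z of brush in the frame of rest between 0.045 and 0.067 m and contact force between brush and the fingers above 0.3 N), for 0.05 s.
At the end, for the whole second after the job is handed in: brush let go, at rest, flat (0.1 rad) in both notches of its rest, origin within 30 mm along and 14 mm across from the rest's middle, height within 5 mm; treadle up (below 0.05 rad); pot upright (0.1 rad) and within 30 mm, find within 20 mm of where they began (x of brush in the frame of rest between -0.03 and 0.03 m and y of brush in the frame of rest between -0.014 and 0.014 m and z of brush in the frame of rest between 0.05 and 0.06 m and angle between the z axis of brush and the z axis of rest, either way round below 0.1 rad and linear speed of brush below 0.02 m/s and value of joint treadle below 0.05 rad and angle between pot's own z axis and vertical below 0.1 rad and distance of pot from where it was at the start of the episode below 0.03 m and distance of find from where it was at the start of the episode below 0.02 m); the robot touches nothing.
It fails at once if the pot is shoved more than 30 mm or tipped more than 0.35 rad (distance of pot from where it was at the start of the episode above 0.03 m or angle between pot's own z axis and vertical above 0.35 rad).
It fails at once if the find is shoved more than 20 mm or pressed with the brush harder than 20 N (distance of find from where it was at the start of the episode above 0.02 m or contact force between brush and find above 20 N).
It fails at once if a bystander is moved more than 40 mm (distance of any of jar, amber, vial, block, spatula from where it was at the start of the episode above 0.04 m).
It also fails if it takes over 64 s, if anything falls off the work surface, if the arm or the gripper's body presses on something with over 40 N, if the wrist force passes 120 N, or if a joint passes its speed limit or range.

### The arm

A 6-joint arm with a two-finger parallel gripper is mounted at the origin on the work surface. World frame = base frame: x ahead of the robot, y to its left, z up, the work surface at z = 0. Lengths are in mm, angles in rad, forces in N, time in s.
With the tool pointing down it reaches from about 275 to 750 mm from the base axis. Payload 10.2 kg.
Tool frame: the origin (TCP) lies at the very end of the fingers, on their centre line; the grasp point (between the pads) lies 19 mm behind it (ctrl.grip_depth is the distance from the TCP to the grasp point, in mm); z points along the fingers, x is the direction in which the jaws open and shut, and the axes are right-handed (so a half turn about z gives the same grasp; the last joint's range is limited). The gripper opens to 85 mm and grips with 20 to 120 N. Pads are 22 mm wide; open, the fingers measure 114 mm over their backs; the gripper's body (76 mm by 85 mm) begins 54 mm behind the grasp point. The pads swing forward as they close: fully open they stand 13 mm farther back than shut.
Start: joints at [-1.526, 0.313, 1.498, -0, 1.331, -0.223], TCP at [138.907, -506.296, 231.294] pointing down, gripper open.
Joint ranges: [-2.94, 2.94], [-0.97, 2.17], [0.19, 2.56], [-1.23, 4.37], [0.02, 3.11], [-2.88, 2.88]. Speed limits (rad/s): [2.39, 2.39, 3.01, 3.14, 3.14, 3.14].

### API

Orientations are given as a unit quaternion [w, x, y, z].
In Python, from rig import ctrl gives the robot as it stands.
- The arm moves only by the tool play_rows, never from a script. Its argument "motion" is a list of rows, each a list of 2 entries, a list of its own where there are three numbers: the shift along the tool's x, y, z in mm, then the turn, a rotation vector about the tool's x, y, z in degrees. A call has 1 to 20 rows; each row shifts and turns the commanded pose from where the row before left it, along the tool's axes as they then stand; what a row does not reach is not made up. A row lasts 1/12 s, in which the tool goes at most 41.7 mm and 7.16 degrees, less where a joint would pass 70% of its speed; a pose out of reach is approached as far as the arm can. A call with a gripper value outside its range is refused whole. "fingers" is the finger opening in mm, from 0 to 85.4, set as the call begins (left out, the last holds). The fingers move at their own pace and stop on an object; "squeeze" is the grip in N (left out, the last holds). Time passes only in rows, so rows that do not move let the fingers close. It gives the time, the measured TCP pose, the force and the opening at its end, in the units of the state.
- ctrl.sense(): the state, without advancing time (a new reading comes with each control period).
- ctrl.capture(name): name is "scene" or "top"; returns the picture (400x640x3 uint8, red, green, blue); there is no depth.
- ctrl.get_calibration(name): a dict with "K" (3x3 intrinsics, pixels), "R" (3x3) and "t" (3): a world point X has camera coordinates R X + t. Camera axes: x right, y down, z forward; pixel columns grow to the right and rows downward; lengths in mm; the calibration is good to about 2 mm. A picture is of the moment at which its call begins. get_calibration takes no time and is no camera call.
- ctrl.finish_job(): hands the job in, once; it reports no verdict.
Trained networks look in the newest picture that a camera, given by its name, has taken for a name from the list of things; names that differ only in an ending like _2 or _b are one class to them, and where a whole thing is asked for, a point or a joint stands for the part that bears it (a point fixed in the world has none). Each returns a list of dicts, best first, with "p" (0 to 1); they miss things now and then, are a little off and sometimes report something else, mostly with a low value. They report only what shows in the picture. A call takes as long as a camera call. They do not tell look-alikes from the thing itself.
- ctrl.spot_in(camera, name): "position" ([column, row] as shares, 0 to 1, of the picture: columns of its width, rows of its height, amid what is visible of it).
The state is a dict: "time_s": time; "joints": joint angles; "dq": joint speeds; "tau": joint torques, N m; "eef_pos": TCP position; "ee_rot": TCP orientation; "force": force on the tool from outside, world axes, zero at the start; "wrist_torque": the same for the moment, N m; "grip_width": opening from 0.0 (shut) to 1.0 (fully open).
Only numpy, scipy, OpenCV 4.12 (cv2) and the standard library are available. Lean on these libraries where they do the work, as an engineer would, in place of code of your own. Each camera call takes 0.05 s, during which the arm holds its last target. There are 200 camera calls.

## Working session

There is one attempt and no reset: what is moved stays moved. The work goes in short steps, Python scripts to look and compute and a tool call to move; the robot and the scene stay as the last step left them, time stands still between calls to the robot, and variables do not carry over. Pictures are saved under pics/ and viewed, about 8 in all and at most 12, crops included, and the job is handed in when it is done.

Besides the shell and the picture viewer there is one more tool, called after "Request:" by a JSON object that holds its "op" and its "data". play_rows: Moves the arm, as the interface text tells. Its arguments: {"type":"object","properties":{"motion":{"type":"array"},"fingers":{"type":"number"},"squeeze":{"type":"number"}},"required":["motion"]}

```bash
mkdir -p pics; ls
python3 - <<'E'
from rig import ctrl
import cv2,numpy as np
for c in ("scene","top"):
    im=ctrl.capture(c); cv2.imwrite(f"pics/{c}0.png",im[:,:,::-1])
    k=ctrl.get_calibration(c); print(c,np.round(k["K"],1).tolist(),np.round(k["R"],4).tolist(),np.round(k["t"],1).tolist())
    for n in ("treadle","treadle_pad","rest","brush","brush_tip","pot","find","find_top","jar","amber","vial","block","spatula"):
        print(n,[(round(d["p"],2),round(d["position"][0]*640),round(d["position"][1]*400)) for d in ctrl.spot_in(c,n)[:3]])
print(ctrl.sense())
E
```

```text
pics
scene [[512.7, 0.0, 308.7], [0.0, 512.7, 202.6], [0.0, 0.0, 1.0]] [[0.4778, 0.8785, 0.006], [0.6995, -0.3763, -0.6076], [-0.5315, 0.2945, -0.7942]] [-197.4, -275.0, 1848.2]
treadle [(0.82, 306, 215)]
treadle_pad [(0.77, 306, 215)]
rest [(0.74, 332, 266)]
brush [(0.9, 361, 145), (0.88, 327, 244), (0.54, 194, 194)]
brush_tip [(0.72, 305, 215), (0.63, 325, 244), (0.51, 361, 141)]
pot [(0.65, 223, 245)]
find [(0.77, 400, 180)]
find_top [(0.73, 401, 179)]
jar [(0.56, 413, 233)]
amber [(0.56, 297, 300)]
vial [(0.72, 420, 158)]
block [(0.93, 464, 188), (0.55, 327, 246)]
spatula [(0.59, 160, 277), (0.39, 329, 269)]
top [[415.5, 0.0, 321.3], [0.0, 415.5, 196.4], [0.0, 0.0, 1.0]] [[-0.0625, -0.998, -0.0062], [-0.9759, 0.0624, -0.2092], [0.2092, -0.0071, -0.9778]] [0.6, 467.2, 1227.1]
treadle [(0.89, 322, 198)]
treadle_pad [(0.6, 324, 197)]
rest [(0.95, 322, 140), (0.26, 323, 198)]
brush [(0.65, 322, 154)]
brush_tip [(0.78, 216, 272), (0.72, 324, 153)]
pot [(0.89, 406, 198), (0.49, 218, 196)]
find [(0.6, 217, 196)]
find_top [(0.9, 219, 194), (0.59, 412, 199)]
jar [(0.57, 244, 136)]
amber [(0.68, 369, 125)]
vial [(0.45, 176, 219)]
block [(0.79, 162, 171)]
spatula [(0.69, 322, 199), (0.59, 466, 204)]
{'time_s': 1.4, 'joints': array([-1.52642837e+00,  3.12881684e-01,  1.49764890e+00,  4.39724802e-06,
        1.33100347e+00, -2.23397750e-01]), 'dq': array([-0.00244932,  0.00167853,  0.00044464, -0.00186545, -0.00044134,
       -0.00097611]), 'tau': array([-3.53384530e-04, -4.12165868e+01, -2.59900314e+01, -2.36731576e-04,
        4.92051604e-04,  6.69347244e-06]), 'eef_pos': array([ 138.8947236 , -506.3185396 ,  231.32281019]), 'ee_rot': array([ 2.11165394e-05,  7.95165522e-01, -6.06392441e-01,  2.04208790e-05]), 'force': array([0.04531655, 0.9771476 , 0.0223647 ]), 'wrist_torque': array([-0.02218783,  0.05204644,  0.03319128]), 'grip_width': 0.9993870795121593}
```

Run:
```python
import cv2
a=cv2.imread("pics/top0.png");b=cv2.imread("pics/scene0.png")
cv2.imwrite("pics/t1.png",cv2.resize(a[90:290,130:500],(800,432),interpolation=cv2.INTER_CUBIC))
cv2.imwrite("pics/s1.png",cv2.resize(b[100:330,130:500],(800,497),interpolation=cv2.INTER_CUBIC))
```

```text
(no output)
```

View pics/t1.png

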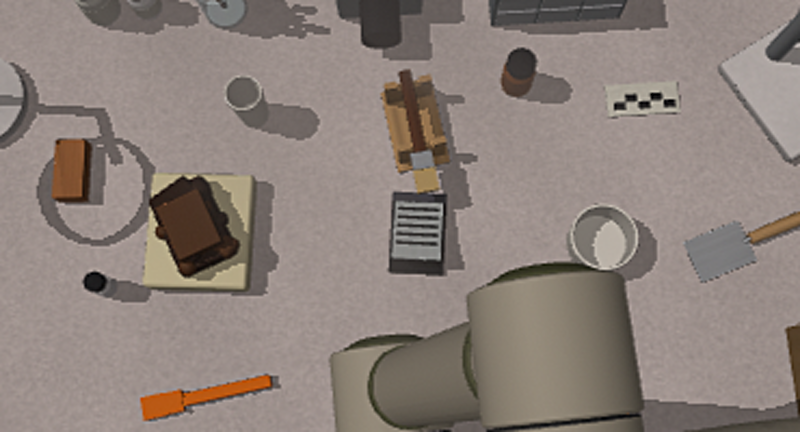

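View pics/s1.png

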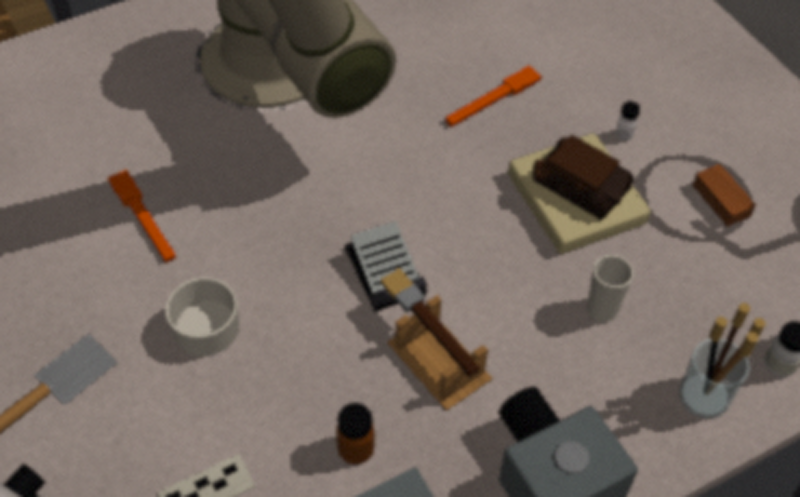

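The two views agree. Brush candidates are the dark wooden one in the rest (top crop (415,130), scene crop (430,320)), an orange one at top crop (205,395) / scene crop (495,95), and a second orange one at scene crop (140,215). I choose the dark wooden one with pale bristles. The pot is at top crop (603,237), the find at (193,225) and the treadle at (418,233). Next is a close crop to check the choice and pick points.

Run:
```python
import cv2,numpy as np
a=cv2.imread("pics/top0.png");b=cv2.imread("pics/scene0.png")
def z(im,x,y,w,h,s): 
    r=cv2.resize(im[y:y+h,x:x+w],(w*s,h*s),interpolation=cv2.INTER_CUBIC)
    for i in range(0,w,10): cv2.putText(r,str(x+i),(i*s,8),0,.3,(0,255,0)); cv2.line(r,(i*s,0),(i*s,h*s),(0,255,0),1) if 0 else cv2.line(r,(i*s,10),(i*s,16),(0,255,0),1)
    for i in range(0,h,10): cv2.putText(r,str(y+i),(0,i*s+4),0,.3,(0,255,255)); cv2.line(r,(20,i*s),(26,i*s),(0,255,255),1)
    return r
m=np.zeros((600,800,3),np.uint8)
m[:600,:330]=z(a,300,118,55,100,6); m[:500,335:800]=z(b,285,197,93,100,5); cv2.imwrite("pics/m1.png",m)
m=np.zeros((600,800,3),np.uint8)
m[:300,:400]=z(a,187,165,80,60,5); m[:250,405:705]=z(a,380,175,60,50,5)
m[305:600,:395]=z(b,358,150,79,59,5);m[305:600,405:705]=z(b,195,220,60,59,5);cv2.imwrite("pics/m2.png",m)
```

```text
(no output)
```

View pics/m1.png

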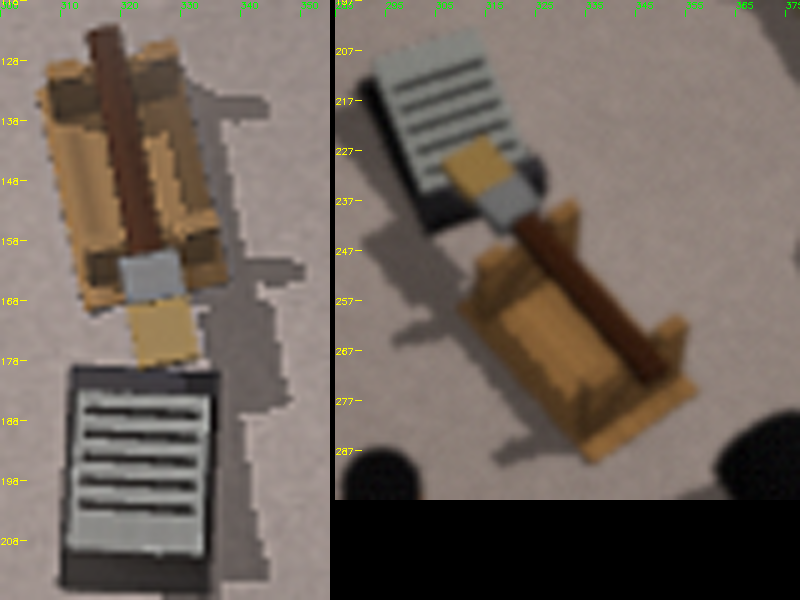

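View pics/m2.png

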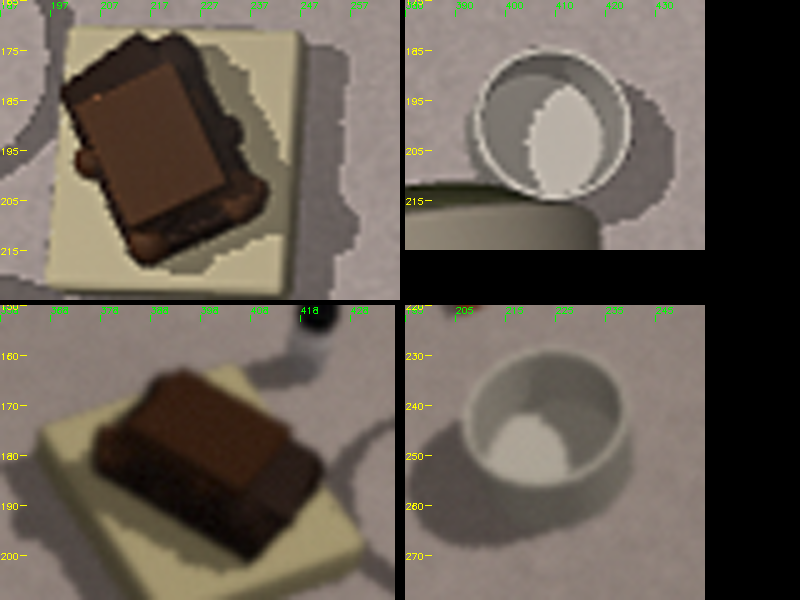

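The crops confirm the choice: the brush has a dark handle, steel ferrule and pale bristles, with the bristles towards the robot (top px (328,179)) and the handle end at (317,123). The pot rim centre is at top (410,200) and the find's top face at top (218,195). Next I triangulate these and fit the poses.

```bash
cat > h.py <<'E'
from rig import ctrl
import numpy as np
from scipy.optimize import least_squares
C={c:ctrl.get_calibration(c) for c in("top","scene")}
def proj(c,X):
    k=C[c]; p=(np.asarray(X,float)@np.array(k["R"]).T+k["t"])@np.array(k["K"]).T
    return p[...,:2]/p[...,2:]
def ray(c,uv,z):
    k=C[c];R=np.array(k["R"]);o=-R.T@k["t"];d=R.T@np.linalg.solve(k["K"],[*uv,1]);return o+d*(z-o[2])/d[2]
def tri(a,b):
    r=least_squares(lambda X:np.r_[proj("top",X)-a,proj("scene",X)-b],[450,0,50]);return r.x.round(1),round(np.abs(r.fun).max(),2)
def pose(pts,x0): # pts: (cam,local xyz,uv)
    def f(q):
        c,s=np.cos(q[2]),np.sin(q[2]);R=np.array([[c,-s,0],[s,c,0],[0,0,1]])
        return np.concatenate([proj(cam,R@np.array(l,float)+[q[0],q[1],0])-uv for cam,l,uv in pts])
    r=least_squares(f,x0,loss="soft_l1",x_scale=[10,10,.1]);return r.x,f(r.x).reshape(-1,2).round(1).tolist()
E
python3 - <<'E'
from h import *
print("pot",tri((409.6,199.8),(223,242.4)),ray("top",(409.6,199.8),55),ray("scene",(223,242.4),55))
print("find",tri((217.6,194.7),(399.9,175.2)),ray("top",(217.6,194.7),87),ray("scene",(399.9,175.2),87))
print("handle end",tri((317.2,122.7),(348.8,270.6)));print("ferr",tri((325.2,160.2),(323,241.4)));print("tip",tri((328,178.7),(310.6,226)))
B=[("top",(65,0,69),(317.2,122.7)),("top",(-62,0,69),(325.2,160.2)),("top",(-120,0,67),(328,178.7)),("scene",(65,0,69),(348.8,270.6)),("scene",(-62,0,69),(323,241.4)),("scene",(-120,0,67),(310.6,226))]
print("brush",pose(B,[550,0,0]))
Q=[("top",(-65,40,6),(315,169.7)),("top",(-65,-40,6),(337.8,164.3)),("scene",(65,-40,6),(336,289.6)),("scene",(65,40,6),(357.4,275)),("scene",(-65,-40,6),(310,259))]
print("rest",pose(Q,[550,0,0]))
# treadle: local x to hinge, origin = pad xy (free edge -20, hinge +79)
T=[("top",(-20,35,46),(310.8,209.7)),("top",(-20,-35,46),(333.8,211)),("top",(79,35,20),(313.3,183)),("top",(79,-35,20),(335.3,183.8)),("scene",(-20,-35,46),(293,209.4)),("scene",(-20,35,46),(313.6,202.6)),("scene",(79,-35,20),(302.4,235.4))]
print("treadle",pose(T,[400,0,0]))
for n,t,s,z in(("jar",(244,136),(413,233),50),("amber",(369,125),(297,300),45),("vial",(176,219),(420,158),35),("block",(162,171),(464,188),15)): print(n,ray("top",t,z).round(),ray("scene",s,z).round())
E
```

```text
pot (array([ 439. , -298.2,   47.2]), np.float64(0.14)) [ 437.34560982 -296.9006417    55.        ] [ 444.36917641 -298.93986192   55.        ]
find (array([487. , 284.8,  73.2]), np.float64(0.44)) [483.20660252 280.16311474  87.        ] [496.09160451 277.75087137  87.        ]
handle end (array([701.1, -30.9,  64.8]), np.float64(0.04))
ferr (array([579.5, -46. ,  58.2]), np.float64(0.7))
tip (array([518. , -52. ,  62.5]), np.float64(0.28))
brush (array([ 6.38215901e+02, -3.91326325e+01,  1.14355911e-01]), [[0.3, -1.0], [-0.6, -0.4], [-0.0, -0.8], [0.2, -0.2], [-1.1, -2.7], [-0.4, -0.5]])
rest (array([ 6.39004735e+02, -4.28528088e+01,  1.40433408e-01]), [[-0.7, -1.2], [0.7, -0.7], [-0.0, -0.1], [0.4, -0.3], [-1.5, -1.4]])
treadle (array([ 4.42324746e+02, -3.05910017e+01, -1.43044178e-01]), [[-0.4, 0.0], [-0.6, 0.5], [0.1, -2.5], [0.1, -1.6], [-1.4, -2.7], [-0.7, -2.1], [0.2, 1.3]])
jar [677. 204.  50.] [676. 207.  50.]
amber [ 691. -196.   45.] [ 703. -194.   45.]
vial [427. 422.  35.] [432. 412.  35.]
block [589. 475.  15.] [594. 474.  15.]
```

Measured positions, in mm: brush and rest about (638,-41) with yaw 0.125, pot (440,-298), find top (489,279) and pad (442,-31). The two cameras agree to within 2–13 mm across these, worst on the find top, which leaves enough margin. First I move above the pad with the fingers shut.

Request:
{"op": "play_rows", "data": {"motion": [[[0,0,0],[0,0,4]],[[0,0,0],[0,0,4]],[[-24,-20,6],[0,0,0]],[[-24,-20,6],[0,0,0]],[[-24,-20,6],[0,0,0]],[[-24,-20,6],[0,0,0]],[[-24,-20,6],[0,0,0]],[[-24,-20,6],[0,0,0]],[[-24,-20,6],[0,0,0]],[[-24,-20,6],[0,0,0]],[[-24,-20,6],[0,0,0]],[[-24,-20,6],[0,0,0]],[[-24,-20,6],[0,0,0]],[[-24,-20,6],[0,0,0]],[[-24,-20,6],[0,0,0]],[[-24,-20,6],[0,0,0]],[[-24,-20,6],[0,0,0]],[[-24,-20,6],[0,0,0]],[[-24,-20,6],[0,0,0]],[[-24,-20,6],[0,0,0]]], "fingers": 0, "squeeze": 50}}

```text
time_s: 3.07
eef_pos: [441.4, -30.3, 123.1]
ee_rot: [-0.0, 0.751, -0.66, 0.0]
force: [0.1, -1.0, -0.2]
grip_width: -0.003
```

Request:
{"op": "play_rows", "data": {"motion": [[[0,0,12],[0,0,0]],[[0,0,12],[0,0,0]],[[0,0,12],[0,0,0]],[[0,0,12],[0,0,0]],[[0,0,12],[0,0,0]],[[0,0,12],[0,0,0]],[[0,0,3],[0,0,0]],[[0,0,3],[0,0,0]],[[0,0,3],[0,0,0]],[[0,0,3],[0,0,0]],[[0,0,3],[0,0,0]],[[0,0,3],[0,0,0]],[[0,0,3],[0,0,0]],[[0,0,3],[0,0,0]],[[0,0,2],[0,0,0]],[[0,0,0],[0,0,0]]]}}

```text
time_s: 4.4
eef_pos: [440.3, -31.8, 25.0]
ee_rot: [0.0, 0.751, -0.66, -0.0]
force: [-3.8, -0.6, 7.4]
grip_width: -0.004
```

Run:
```python
from h import *
import cv2
s=ctrl.sense();print(s["joints"].round(4),s["force"].round(1),s["eef_pos"].round(1))
a=ctrl.capture("top")[:,:,::-1];b=ctrl.capture("scene")[:,:,::-1]
m=np.zeros((600,800,3),np.uint8)
m[:,:360]=cv2.resize(a[110:220,290:356],(360,600));m[:380,365:]=cv2.resize(b[160:280,270:400],(435,380))
cv2.imwrite("pics/p2.png",m)
```

```text
[-3.3850e-01  4.3650e-01  1.9607e+00 -2.0000e-04  7.4560e-01  1.1042e+00] [-3.8 -0.6  7.4] [440.3 -31.8  25. ]
```

Request:
{"op": "play_rows", "data": {"motion": [[[0,0,1.5],[0,0,0]],[[0,0,1.5],[0,0,0]],[[0,0,1],[0,0,0]],[[0,0,0],[0,0,0]]]}}

```text
time_s: 4.83
eef_pos: [440.2, -31.7, 21.5]
ee_rot: [0.0, 0.751, -0.66, -0.001]
force: [-6.5, 0.9, 12.2]
grip_width: -0.001
```

Request:
{"op": "play_rows", "data": {"motion": [[[0,0,1.5],[0,0,0]],[[0,0,1.5],[0,0,0]],[[0,0,0],[0,0,0]],[[0,0,0],[0,0,0]]]}}

```text
time_s: 5.17
eef_pos: [440.3, -31.8, 20.3]
ee_rot: [0.0, 0.751, -0.66, -0.0]
force: [-16.4, 2.0, 42.0]
grip_width: 0.003
```

View pics/p2.png

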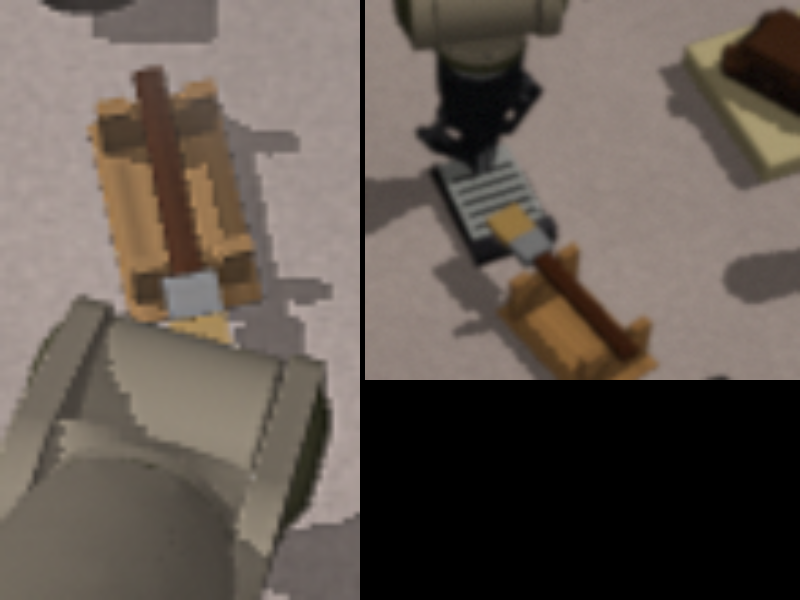

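The picture shows the fingers on the plate short of the stop. The force then jumped from 12 to 42 N at z=20, so the treadle is down on its stop. Next I let it up and go above the brush.

Request:
{"op": "play_rows", "data": {"motion": [[[0,0,-3],[0,0,0]],[[0,0,-8],[0,0,0]],[[0,0,-15],[0,0,0]],[[0,0,-20],[0,0,0]],[[0,0,-25],[0,0,0]],[[0,0,-25],[0,0,0]],[[0,0,-14],[0,0,0]],[[3.4,-19.5,0],[0,0,0]],[[3.4,-19.5,0],[0,0,0]],[[3.4,-19.5,0],[0,0,0]],[[3.4,-19.5,0],[0,0,0]],[[3.4,-19.5,0],[0,0,0]],[[3.4,-19.5,0],[0,0,0]],[[3.4,-19.5,0],[0,0,0]],[[3.4,-19.5,0],[0,0,0]],[[3.4,-19.5,0],[0,0,0]],[[3.4,-19.5,0],[0,0,0]],[[0,0,0],[0,0,0]]], "fingers": 70}}

```text
time_s: 6.67
eef_pos: [640.7, -40.9, 127.4]
ee_rot: [-0.0, 0.751, -0.66, 0.001]
force: [-0.2, -1.1, 0.4]
grip_width: 0.817
```

Run:
```python
from h import *
import cv2
s=ctrl.sense();print(s["joints"].round(4),s["force"].round(1),s["eef_pos"].round(1))
a=ctrl.capture("top")[:,:,::-1];b=ctrl.capture("scene")[:,:,::-1].copy()
for k in (-65,65,-120):
    c,sn=np.cos(.125),np.sin(.125); p=proj("scene",[638+k*c,-40+k*sn,69]); cv2.circle(b,tuple(p.round().astype(int).tolist()),1,(0,255,0),-1)
p=proj("scene",s["eef_pos"]);print(p); cv2.circle(b,tuple(p.round().astype(int).tolist()),1,(0,0,255),-1)
cv2.imwrite("pics/p3.png",cv2.resize(b[130:310,240:510],(800,533),interpolation=cv2.INTER_CUBIC))
```

```text
[-2.4600e-01  6.5650e-01  1.2459e+00  2.0000e-04  1.2379e+00  1.1966e+00] [-0.2 -1.1  0.4] [640.7 -40.9 127.4]
[335.7212089  243.46567842]
```

View pics/p3.png

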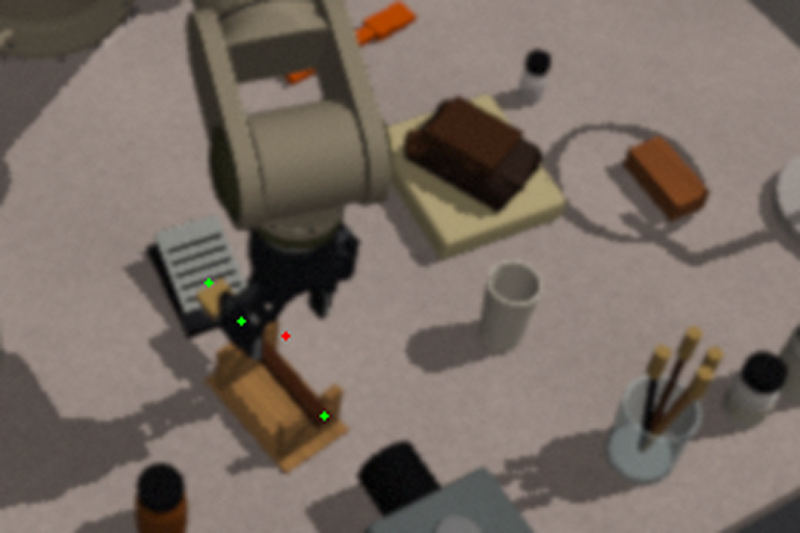

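The red TCP mark lies between the fingers and above the handle, and the model points fall on the brush. I descend to z = 43 and grip.

Request:
{"op": "play_rows", "data": {"motion": [[[0,0,9],[0,0,0]],[[0,0,9],[0,0,0]],[[0,0,9],[0,0,0]],[[0,0,9],[0,0,0]],[[0,0,9],[0,0,0]],[[0,0,9],[0,0,0]],[[0,0,9],[0,0,0]],[[0,0,9],[0,0,0]],[[0,0,6],[0,0,0]],[[0,0,6],[0,0,0]],[[0,0,0],[0,0,0]]]}}

```text
time_s: 7.68
eef_pos: [637.9, -40.5, 42.9]
ee_rot: [0.0, 0.751, -0.66, -0.001]
force: [0.1, 0.9, -0.1]
grip_width: 0.819
```

Request:
{"op": "play_rows", "data": {"motion": [[[0,0,0],[0,0,0]],[[0,0,0],[0,0,0]],[[0,0,0],[0,0,0]],[[0,0,0],[0,0,0]],[[0,0,0],[0,0,0]],[[0,0,0],[0,0,0]],[[0,0,0],[0,0,0]],[[0,0,0],[0,0,0]],[[0,0,0],[0,0,0]],[[0,0,0],[0,0,0]]], "fingers": 0, "squeeze": 60}}

```text
time_s: 8.52
eef_pos: [638.8, -40.7, 44.9]
ee_rot: [-0.0, 0.751, -0.66, 0.0]
force: [-1.3, -0.0, 5.9]
grip_width: 0.196
```

Run:
```python
from h import *
s=ctrl.sense();print(s["joints"].round(4),s["force"].round(1),s["wrist_torque"].round(2),s["eef_pos"],s["ee_rot"],s["grip_width"]*85.4)
```

```text
[-0.2463  0.7464  1.3199  0.      1.0743  1.1963] [-1.3 -0.   5.9] [ 0.04  0.1  -0.03] [638.79935933 -40.65742264  44.8848382 ] [-2.41011039e-04  7.50952054e-01 -6.60356533e-01  4.52184522e-04] 16.762717178631707
```

Request:
{"op": "play_rows", "data": {"motion": [[[0,0,-3],[0,0,0]],[[0,0,-6],[0,0,0]],[[0,0,-10],[0,0,0]],[[0,0,-15],[0,0,0]],[[0,0,-20],[0,0,0]],[[0,0,-25],[0,0,0]],[[0,0,-25],[0,0,0]],[[0,0,-25],[0,0,0]],[[0,0,-25],[0,0,0]],[[0,0,-26],[0,0,0]],[[0,0,0],[0,0,0]]]}}

```text
time_s: 9.43
eef_pos: [639.9, -40.9, 230.8]
ee_rot: [-0.002, 0.751, -0.66, 0.004]
force: [-0.1, 0.5, 0.2]
grip_width: 0.2
```

Run:
```python
from h import *
import cv2
s=ctrl.sense();print(s["joints"].round(4),s["force"].round(1),s["eef_pos"].round(1),s["grip_width"]*85.4)
J=np.array([[-1.526,.3129,1.4976,1.331],[-.3385,.4365,1.9607,.7456],[-.246,.6565,1.2459,1.2379],[-.2463,.7464,1.3199,1.0743],np.r_[s["joints"][:3],s["joints"][4]]])
P=np.array([[138.9,-506.3,231.3],[440.3,-31.8,25],[640.7,-40.9,127.4],[638.8,-40.7,44.9],s["eef_pos"]])
r=np.sqrt((P[:,:2]**2).sum(1)-116.5**2)
A=[];y=[]
for j,p,q in zip(J,P,r):
    a,b=j[1],j[1]+j[2]
    A+=[[1,0,np.sin(a),np.sin(b)],[0,1,np.cos(a),np.cos(b)]];y+=[q,p[2]]
x,res,rk,sv=np.linalg.lstsq(np.array(A),np.array(y),rcond=None);print(x.round(1),res,sv.round(2))  # a, h-L3, L1, L2
b=ctrl.capture("scene")[:,:,::-1]; cv2.imwrite("pics/p4.png",cv2.resize(b[130:310,240:510],(800,533),interpolation=cv2.INTER_CUBIC))
```

```text
[-0.2463  0.5723  1.1129 -0.      1.4469  1.1963] [-0.1  0.5  0.2] [639.9 -40.9 230.8] 17.10910642778621
[-17.  -91.5 442.5 398.5] [511.14687304] [3.26 3.03 0.39 0.24]
```

View pics/p4.png

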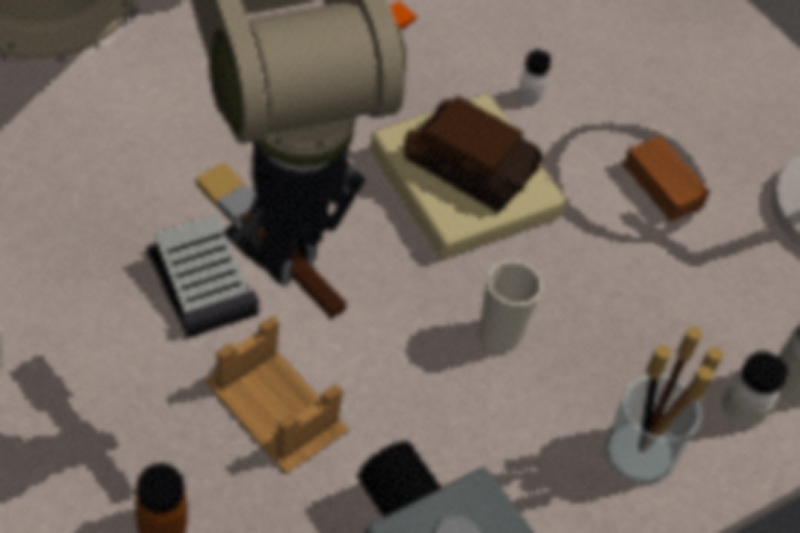

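The picture shows the brush held square, with the rest empty and the treadle up. Tilting outward with the bristles towards the robot would break the joint 5 limit. So I turn the bristles outward at the pot and tilt the tool inward instead.

Request:
{"op": "play_rows", "data": {"motion": [[[13.5,23.3,0],[0,0,0]],[[13.5,23.3,0],[0,0,0]],[[13.5,23.3,0],[0,0,0]],[[13.5,23.3,0],[0,0,0]],[[13.5,23.3,0],[0,0,0]],[[13.5,23.3,0],[0,0,0]],[[13.5,23.3,0],[0,0,0]],[[13.5,23.3,0],[0,0,0]],[[13.5,23.3,0],[0,0,0]],[[13.5,23.3,0],[0,0,0]],[[13.5,23.3,0],[0,0,0]],[[13.5,23.3,0],[0,0,0]],[[0,0,0],[0,0,-7]],[[0,0,0],[0,0,-7]],[[0,0,0],[0,0,-7]],[[0,0,0],[0,0,-7]],[[0,0,0],[0,0,-7]],[[0,0,0],[0,0,-7]],[[0,0,0],[0,0,-7]],[[0,0,0],[0,0,-7]]]}}

```text
time_s: 11.15
eef_pos: [381.5, -236.6, 223.6]
ee_rot: [-0.0, 0.974, -0.228, -0.001]
force: [0.5, -0.0, -0.0]
grip_width: 0.198
```

Request:
{"op": "play_rows", "data": {"motion": [[[0,0,0],[0,0,-7]],[[0,0,0],[0,0,-7]],[[0,0,0],[0,0,-7]],[[0,0,0],[0,0,-7]],[[0,0,0],[0,0,-7]],[[0,0,0],[0,0,-7]],[[0,0,0],[0,0,-7]],[[0,0,0],[0,0,-7]],[[0,0,0],[0,0,-7]],[[0,0,0],[0,0,-7]],[[0,0,0],[6.9,0,0]],[[0,0,0],[6.9,0,0]],[[0,0,0],[6.9,0,0]],[[0,0,0],[6.9,0,0]],[[0,0,0],[6.9,0,0]],[[0,0,0],[6.9,0,0]],[[0,0,0],[6.9,0,0]],[[0,0,0],[6.9,0,0]],[[0,0,0],[0,0,0]]]}}

```text
time_s: 12.73
eef_pos: [381.6, -237.1, 220.6]
ee_rot: [-0.436, 0.821, 0.326, -0.173]
force: [-0.3, 0.4, -2.5]
grip_width: 0.198
```

```bash
cat >> h.py <<'E'
from scipy.spatial.transform import Rotation as Ro
def tool():
    s=ctrl.sense();R=Ro.from_quat(s["ee_rot"],scalar_first=True).as_matrix();return np.array(s["eef_pos"]),R
def tip(): P,R=tool();return P+R@[0,120,-17]
E
python3 - <<'E'
from h import *
import cv2
s=ctrl.sense();P,R=tool();print(s["joints"].round(3),P.round(1),R.round(3).tolist(),"tip",tip().round(1),s["grip_width"]*85.4)
for c in("top","scene"): print(c,proj(c,tip()).round(1))
print("pot axis proj",proj("scene",[440,-298,55]),proj("top",[440,-298,55]))
a=ctrl.capture("top")[:,:,::-1].copy();b=ctrl.capture("scene")[:,:,::-1].copy()
for c,im in(("top",a),("scene",b)): cv2.circle(im,tuple(proj(c,tip()).round().astype(int).tolist()),1,(0,0,255),-1)
m=np.zeros((600,800,3),np.uint8)
m[:400,:400]=cv2.resize(a[150:250,360:460],(400,400));m[:600,405:]=cv2.resize(b[150:290,175:267],(395,600))
cv2.imwrite("pics/p5.png",m)
E
```

```text
[-8.170e-01  7.060e-01  1.211e+00 -2.000e-03  2.200e+00 -1.573e+00] [ 381.6 -237.1  220.6] [[0.728, 0.385, -0.568], [0.686, -0.408, 0.602], [-0.0, -0.828, -0.561]] tip [ 437.4 -296.3  130.8] 16.936825906360358
top [414.7 194.5]
scene [219.4 225.3]
pot axis proj [222.71387869 241.15126244] [409.86607287 198.9268283 ]
```

View pics/p5.png

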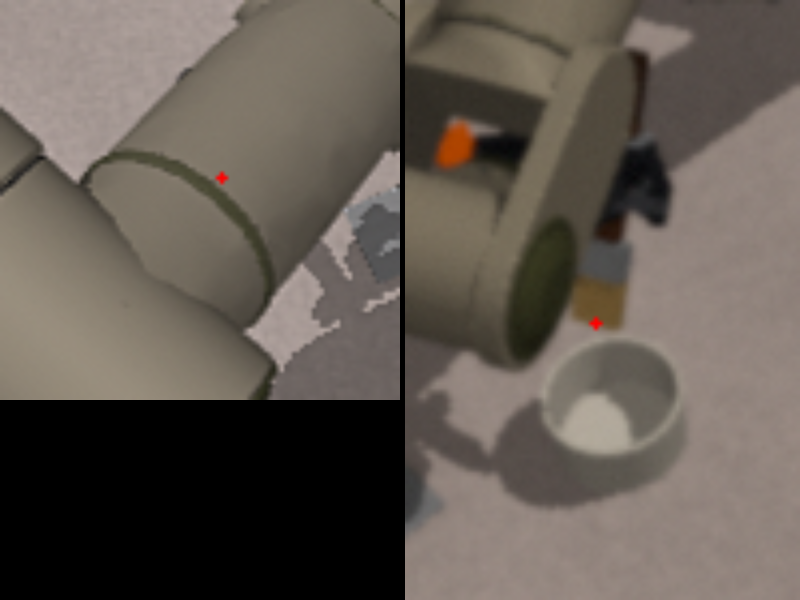

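The projected tip (red) coincides with the bristle end, directly over the pot. I dip straight down 115 mm.

Request:
{"op": "play_rows", "data": {"motion": [[[0,8.3,5.6],[0,0,0]],[[0,8.3,5.6],[0,0,0]],[[0,8.3,5.6],[0,0,0]],[[0,8.3,5.6],[0,0,0]],[[0,8.3,5.6],[0,0,0]],[[0,8.3,5.6],[0,0,0]],[[0,8.3,5.6],[0,0,0]],[[0,8.3,5.6],[0,0,0]],[[0,8.3,5.6],[0,0,0]],[[0,8.3,5.6],[0,0,0]],[[0,2.5,1.7],[0,0,0]],[[0,2.5,1.7],[0,0,0]],[[0,2.5,1.7],[0,0,0]],[[0,2.5,1.7],[0,0,0]],[[0,2.5,1.7],[0,0,0]],[[0,0,0],[0,0,0]],[[0,0,0],[0,0,0]],[[0,0,0],[0,0,0]],[[0,0,0],[0,0,0]]]}}

```text
time_s: 14.42
eef_pos: [383.0, -238.2, 109.2]
ee_rot: [-0.43, 0.824, 0.327, -0.171]
force: [-0.0, 0.6, -0.8]
grip_width: 0.194
```

Run:
```python
from h import *
import cv2
s=ctrl.sense();P,R=tool();print(s["joints"].round(3),P.round(1),s["force"],"tip",tip().round(1))
b=ctrl.capture("scene")[:,:,::-1].copy()
cv2.imwrite("pics/p6.png",cv2.resize(b[180:290,175:267],(502,600)))
```

```text
[-0.816  0.838  1.28  -0.002  1.987 -1.573] [ 383.  -238.2  109.2] [-0.04778275  0.61848572 -0.82001878] tip [ 439.6 -298.2   20.4]
```

View pics/p6.png

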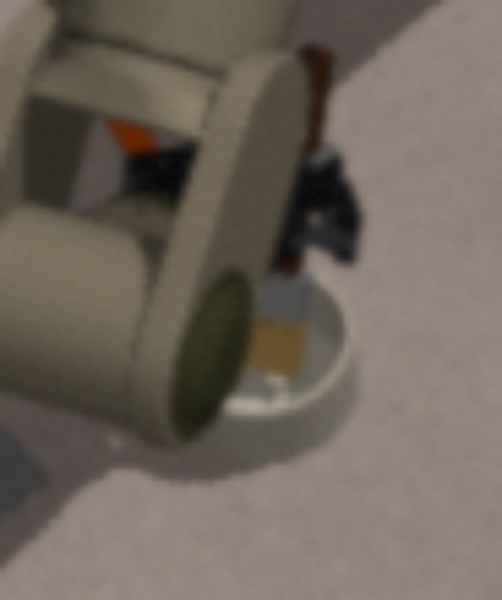

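The bristles are inside the pot and touching nothing, with the tip at about z = 20. I go 6–7 mm deeper for margin and dwell, then lift out.

Request:
{"op": "play_rows", "data": {"motion": [[[0,1.5,1],[0,0,0]],[[0,1.5,1],[0,0,0]],[[0,1.5,1],[0,0,0]],[[0,1,0.7],[0,0,0]],[[0,0,0],[0,0,0]],[[0,0,0],[0,0,0]],[[0,0,0],[0,0,0]],[[0,0,0],[0,0,0]],[[0,0,0],[0,0,0]]]}}

```text
time_s: 15.22
eef_pos: [383.0, -238.2, 102.5]
ee_rot: [-0.43, 0.824, 0.327, -0.171]
force: [-0.2, 0.0, -0.5]
grip_width: 0.197
```

Request:
{"op": "play_rows", "data": {"motion": [[[0,-4,-2.8],[0,0,0]],[[0,-8.2,-5.7],[0,0,0]],[[0,-8.2,-5.7],[0,0,0]],[[0,-8.2,-5.7],[0,0,0]],[[0,-8.2,-5.7],[0,0,0]],[[0,-8.2,-5.7],[0,0,0]],[[0,-8.2,-5.7],[0,0,0]],[[0,-8.2,-5.7],[0,0,0]],[[0,-12.3,-8.5],[0,0,0]],[[0,-12.3,-8.5],[0,0,0]],[[0,-12.3,-8.5],[0,0,0]],[[0,-12.3,-8.5],[0,0,0]],[[0,-12.3,-8.5],[0,0,0]],[[0,-12.3,-8.5],[0,0,0]],[[0,-12.3,-8.5],[0,0,0]],[[0,0,0],[0,0,0]]]}}

```text
time_s: 16.55
eef_pos: [383.1, -238.2, 284.6]
ee_rot: [-0.429, 0.825, 0.328, -0.17]
force: [-1.0, -0.4, -1.0]
grip_width: 0.202
```

Run:
```python
from h import *
s=ctrl.sense();P,R=tool();T=tip();print(s["joints"].round(3),P.round(1),s["force"].round(1),"tip",T.round(1),R.round(3).tolist())
F=np.array([489,279,87.]);az=np.arctan2(F[1],F[0]);j1=az-np.arcsin(117/np.hypot(F[0],F[1]));print("heading",j1,"now",np.arctan2(R[1,1],R[0,1]))
a0=np.arctan2(T[1],T[0]);print("tip az",a0,np.hypot(*T[:2]),"find",az,np.hypot(*F[:2]))
```

```text
[-8.160e-01  6.460e-01  1.134e+00 -2.000e-03  2.321e+00 -1.573e+00] [ 383.1 -238.2  284.6] [-1.  -0.4 -1. ] tip [ 439.9 -298.5  196.1] [[0.727, 0.394, -0.562], [0.686, -0.418, 0.595], [0.0, -0.819, -0.574]]
heading 0.30914188805459697 now -0.8141976622570188
tip az -0.5961249062521502 531.6182412958033 find 0.5184851758100478 562.993783269407
```

Run:
```python
from h import *
import cv2
print("black cyl",tri((306,99),(375,290)));print("lens",tri((132,131),(503,197)))
b=cv2.imread("pics/scene0.png");a=cv2.imread("pics/top0.png")
m=np.zeros((600,800,3),np.uint8);m[:300,:]=cv2.resize(a[0:165,100:540],(800,300));m[300:,:]=cv2.resize(b[160:400,0:640],(800,300));cv2.imwrite("pics/p7.png",m)
```

```text
black cyl (array([7.848e+02, 5.000e-01, 6.300e+01]), np.float64(0.11))
lens (array([704.5, 540.1,  62.3]), np.float64(4.54))
```

View pics/p7.png

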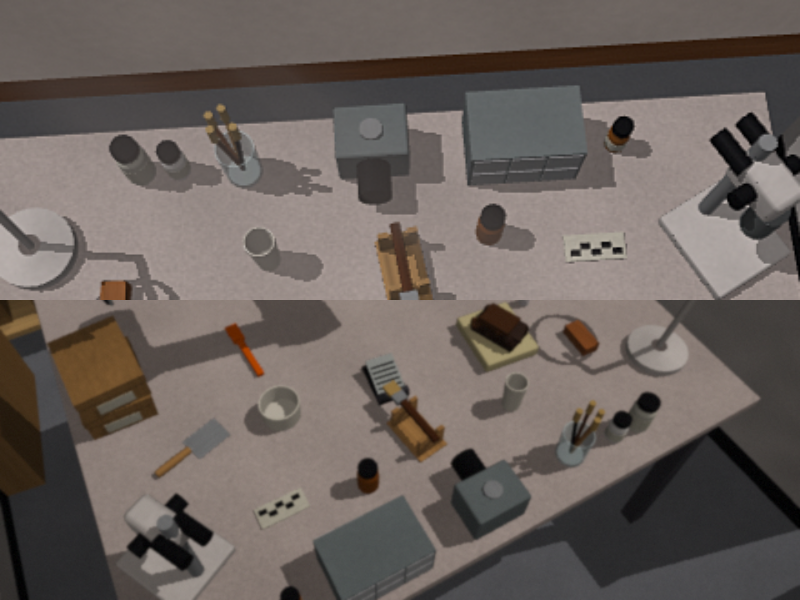

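The far objects (grey box, lamp base, brush jar) are well clear of the path. I swing on an arc about the base to the find.

Request:
{"op": "play_rows", "data": {"motion": [[[30.1,-5.2,7.5],[0,-3.28,-2.3]],[[30.1,-5.2,7.5],[0,-3.28,-2.3]],[[30.1,-5.2,7.5],[0,-3.28,-2.3]],[[30.1,-5.2,7.5],[0,-3.28,-2.3]],[[30.1,-5.2,7.5],[0,-3.28,-2.3]],[[30.1,-5.2,7.5],[0,-3.28,-2.3]],[[30.1,-5.2,7.5],[0,-3.28,-2.3]],[[30.1,-5.2,7.5],[0,-3.28,-2.3]],[[30.1,-5.2,7.5],[0,-3.28,-2.3]],[[30.1,-5.2,7.5],[0,-3.28,-2.3]],[[30.1,-5.2,7.5],[0,-3.28,-2.3]],[[30.1,-5.2,7.5],[0,-3.28,-2.3]],[[30.1,-5.2,7.5],[0,-3.28,-2.3]],[[30.1,-5.2,7.5],[0,-3.28,-2.3]],[[30.1,-5.2,7.5],[0,-3.28,-2.3]],[[30.1,-5.2,7.5],[0,-3.28,-2.3]],[[0,0,0],[0,0,0]],[[0,0,0],[0,0,0]]]}}

```text
time_s: 18.05
eef_pos: [379.7, 240.8, 282.2]
ee_rot: [-0.274, 0.523, 0.716, -0.372]
force: [-0.3, -1.2, -1.8]
grip_width: 0.198
```

Run:
```python
from h import *
s=ctrl.sense();P,R=tool();T=tip();print(s["joints"].round(3),P.round(1),s["force"].round(1),"tip",T.round(1),R.round(3).tolist(),s["grip_width"])
print("to above find, tool axes",R.T@(np.array([489,279,110])-T), "down",R.T@[0,0,-1])
```

```text
[ 3.040e-01  6.450e-01  1.143e+00 -1.000e-03  2.315e+00 -1.577e+00] [379.7 240.8 282.2] [-0.3 -1.2 -1.8] tip [458.3 266.1 193.5] [[-0.303, 0.544, -0.782], [0.953, 0.176, -0.247], [0.004, -0.82, -0.572]] 0.19772638026368006
to above find, tool axes [ 2.65079395 87.44477751 20.53896303] down [-0.00370283  0.82022148  0.5720341 ]
```

Request:
{"op": "play_rows", "data": {"motion": [[[0.3,8.7,2],[0,0,0]],[[0.3,8.7,2],[0,0,0]],[[0.3,8.7,2],[0,0,0]],[[0.3,8.7,2],[0,0,0]],[[0.3,8.7,2],[0,0,0]],[[0.3,8.7,2],[0,0,0]],[[0.3,8.7,2],[0,0,0]],[[0.3,8.7,2],[0,0,0]],[[0.3,8.7,2],[0,0,0]],[[0.3,8.7,2],[0,0,0]],[[0,0,0],[0,0,0]],[[0,0,0],[0,0,0]]]}}

```text
time_s: 19.05
eef_pos: [411.6, 252.7, 199.5]
ee_rot: [-0.275, 0.524, 0.715, -0.372]
force: [-0.6, -0.2, -0.4]
grip_width: 0.199
```

Run:
```python
from h import *
import cv2
s=ctrl.sense();T=tip();print(s["force"].round(1),"tip",T.round(1))
b=ctrl.capture("scene")[:,:,::-1].copy();ctrl.capture("top")
for X,c in((T,(0,0,255)),([489,279,87],(0,255,0))): cv2.circle(b,tuple(proj("scene",X).round().astype(int).tolist()),1,c,-1)
cv2.imwrite("pics/p8.png",cv2.resize(b[100:220,340:460],(600,600)))
```

```text
[-0.6 -0.2 -0.4] tip [490.3 277.7 110.8]
```

View pics/p8.png

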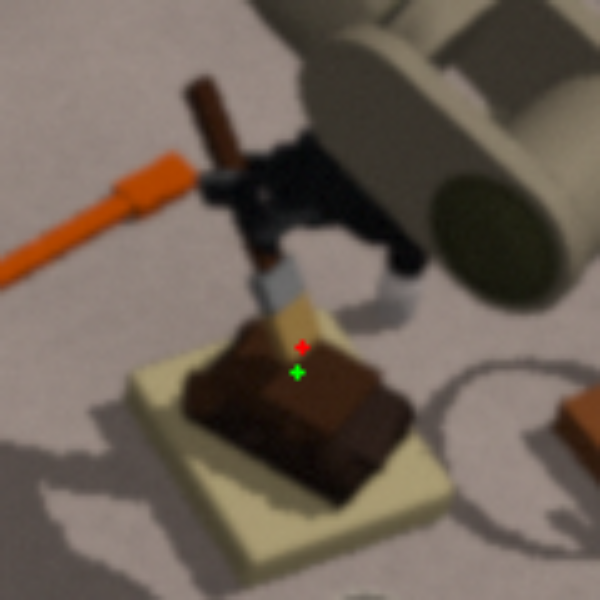

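The tip (red) is about 20 mm above the middle of the top face. I lower it gently, checking the force as I go.

Request:
{"op": "play_rows", "data": {"motion": [[[0,3.3,2.3],[0,0,0]],[[0,3.3,2.3],[0,0,0]],[[0,3.3,2.3],[0,0,0]],[[0,1.6,1.1],[0,0,0]],[[0,1.6,1.1],[0,0,0]],[[0,0.8,0.6],[0,0,0]],[[0,0.8,0.6],[0,0,0]],[[0,0,0],[0,0,0]]]}}

```text
time_s: 19.82
eef_pos: [411.5, 252.7, 181.7]
ee_rot: [-0.275, 0.524, 0.715, -0.372]
force: [-0.2, -0.8, -1.4]
grip_width: 0.196
```

Request:
{"op": "play_rows", "data": {"motion": [[[0,0.8,0.6],[0,0,0]],[[0,0.8,0.6],[0,0,0]],[[0,0,0],[0,0,0]]]}}

```text
time_s: 20.07
eef_pos: [411.4, 252.7, 179.7]
ee_rot: [-0.275, 0.524, 0.715, -0.372]
force: [0.3, -0.0, -1.2]
grip_width: 0.201
```

Request:
{"op": "play_rows", "data": {"motion": [[[0,0.8,0.6],[0,0,0]],[[0,0.8,0.6],[0,0,0]],[[0,0,0],[0,0,0]]]}}

```text
time_s: 20.32
eef_pos: [411.4, 252.7, 177.8]
ee_rot: [-0.275, 0.524, 0.715, -0.372]
force: [0.2, -0.8, -0.4]
grip_width: 0.197
```

Request:
{"op": "play_rows", "data": {"motion": [[[0,0.8,0.6],[0,0,0]],[[0,0,0],[0,0,0]]]}}

```text
time_s: 20.48
eef_pos: [411.2, 252.6, 177.3]
ee_rot: [-0.275, 0.524, 0.715, -0.372]
force: [-1.7, -1.2, 4.2]
grip_width: 0.198
```

Request:
{"op": "play_rows", "data": {"motion": [[[0,0.8,0.6],[0,0,0]],[[0,0,0],[0,0,0]]]}}

```text
time_s: 20.65
eef_pos: [411.0, 252.6, 177.0]
ee_rot: [-0.275, 0.524, 0.715, -0.372]
force: [-2.3, -1.4, 8.1]
grip_width: 0.201
```

Contact at about 8 N, under the 20 N limit. I hold briefly, then lift.

Request:
{"op": "play_rows", "data": {"motion": [[[0,0,0],[0,0,0]],[[0,0,0],[0,0,0]],[[0,0,0],[0,0,0]]]}}

```text
time_s: 20.9
eef_pos: [411.0, 252.6, 177.1]
ee_rot: [-0.275, 0.524, 0.715, -0.372]
force: [-4.6, -1.9, 9.1]
grip_width: 0.201
```

Request:
{"op": "play_rows", "data": {"motion": [[[0,-3.3,-2.3],[0,0,0]],[[0,-8.2,-5.7],[0,0,0]],[[0,-12.3,-8.6],[0,0,0]],[[0,-16.4,-11.4],[0,0,0]],[[0,-16.4,-11.4],[0,0,0]],[[0,-16.4,-11.4],[0,0,0]],[[0,-8.2,-5.7],[0,0,0]],[[0,0,0],[-6.9,0,0]],[[0,0,0],[-6.9,0,0]],[[0,0,0],[-6.9,0,0]],[[0,0,0],[-6.9,0,0]],[[0,0,0],[-6.9,0,0]],[[0,0,0],[-6.9,0,0]],[[0,0,0],[-6.9,0,0]],[[0,0,0],[-6.9,0,0]],[[0,0,0],[0,0,0]]]}}

```text
time_s: 22.23
eef_pos: [409.4, 252.1, 275.7]
ee_rot: [0.001, 0.591, 0.806, 0.004]
force: [0.0, -0.2, 0.4]
grip_width: 0.197
```

Run:
```python
from h import *
s=ctrl.sense();P,R=tool();print(s["joints"].round(3),P.round(1),s["force"].round(1),R.round(3).tolist(),s["grip_width"])
Rg=Ro.from_quat([-2.41e-04,7.5095e-01,-6.6036e-01,4.5e-04],scalar_first=True).as_matrix()
print(np.degrees(Ro.from_matrix(R.T@Rg).as_rotvec()), "shift in grasp axes to x638.8,y-40.7:",Rg.T@(np.array([638.8,-40.7,P[2]])-P))
```

```text
[ 0.306  0.179  1.553  0.004  1.402 -1.571] [409.4 252.1 275.7] [ 0.  -0.2  0.4] [[-0.301, 0.954, 0.007], [0.954, 0.301, 0.006], [0.004, 0.008, -1.0]] 0.1972578747395598
[   0.42532346    0.59513948 -169.85466745] shift in grasp axes to x638.8,y-40.7: [ 3.19722537e+02 -1.90127084e+02  2.96135265e-01]
```

Now I return: +190° about tool z (the direction inside the joint 6 range), then across to the rest.

Request:
{"op": "play_rows", "data": {"motion": [[[0,0,0],[0,0,7]],[[0,0,0],[0,0,7]],[[0,0,0],[0,0,7]],[[0,0,0],[0,0,7]],[[0,0,0],[0,0,7]],[[0,0,0],[0,0,7]],[[0,0,0],[0,0,7]],[[0,0,0],[0,0,7]],[[0,0,0],[0,0,7]],[[0,0,0],[0,0,7]],[[0,0,0],[0,0,7]],[[0,0,0],[0,0,7]],[[0,0,0],[0,0,7]],[[0,0,0],[0,0,7]],[[0,0,0],[0,0,7]],[[0,0,0],[0,0,7]],[[0,0,0],[0,0,7]],[[0,0,0],[0,0,7]],[[0,0,0],[0,0,7]],[[0,0,0],[0,0,7]]]}}

```text
time_s: 23.9
eef_pos: [411.5, 252.2, 274.5]
ee_rot: [-0.001, 0.959, -0.283, -0.002]
force: [-0.6, -0.4, -0.2]
grip_width: 0.2
```

Request:
{"op": "play_rows", "data": {"motion": [[[0,0,0],[0,0,7]],[[0,0,0],[0,0,7]],[[0,0,0],[0,0,7]],[[0,0,0],[0,0,7]],[[0,0,0],[0,0,7]],[[0,0,0],[0,0,7]],[[0,0,0],[0,0,7]],[[0,0,0],[0,0,1.1]],[[0,0,0],[0,0,0]]]}}

```text
time_s: 24.65
eef_pos: [411.5, 252.2, 274.5]
ee_rot: [-0.001, 0.752, -0.66, -0.002]
force: [-0.1, 1.0, -0.4]
grip_width: 0.2
```

Run:
```python
from h import *
s=ctrl.sense();P,R=tool();print(s["joints"].round(3),P.round(1))
Rg=Ro.from_quat([-2.41e-04,7.5095e-01,-6.6036e-01,4.5e-04],scalar_first=True).as_matrix()
print(np.degrees(Ro.from_matrix(R.T@Rg).as_rotvec()), R.T@(np.array([638.8,-40.7,P[2]])-P))
```

```text
[0.305 0.188 1.545 0.004 1.409 1.745] [411.5 252.2 274.5]
[0.08195343 0.23448096 0.10691745] [ 319.95204127 -187.37961919   -1.28309316]
```

Request:
{"op": "play_rows", "data": {"motion": [[[20,-11.7,0],[0,0,0]],[[20,-11.7,0],[0,0,0]],[[20,-11.7,0],[0,0,0]],[[20,-11.7,0],[0,0,0]],[[20,-11.7,0],[0,0,0]],[[20,-11.7,0],[0,0,0]],[[20,-11.7,0],[0,0,0]],[[20,-11.7,0],[0,0,0]],[[20,-11.7,0],[0,0,0]],[[20,-11.7,0],[0,0,0]],[[20,-11.7,0],[0,0,0]],[[20,-11.7,0],[0,0,0]],[[20,-11.7,0],[0,0,0]],[[20,-11.7,0],[0,0,0]],[[20,-11.7,0],[0,0,0]],[[20,-11.7,0],[0,0,0]],[[0,0,0],[0,0.2,0]]]}}

```text
time_s: 26.07
eef_pos: [639.2, -44.6, 272.2]
ee_rot: [0.0, 0.751, -0.66, -0.0]
force: [-0.2, 0.0, -1.4]
grip_width: 0.195
```

Request:
{"op": "play_rows", "data": {"motion": [[[0,0,20],[0,0,0]],[[0,0,25],[0,0,0]],[[0,0,25],[0,0,0]],[[0,0,25],[0,0,0]],[[0,0,25],[0,0,0]],[[0,0,25],[0,0,0]],[[0,0,20],[0,0,0]],[[0,0,5],[0,0,0]],[[0,0,0],[0,0,0]]]}}

```text
time_s: 26.82
eef_pos: [637.4, -40.7, 102.4]
ee_rot: [-0.0, 0.752, -0.66, -0.001]
force: [-0.2, 0.1, -0.7]
grip_width: 0.199
```

Run:
```python
from h import *
import cv2
s=ctrl.sense();P,R=tool();print(s["joints"].round(3),P.round(1))
Rg=Ro.from_quat([-2.41e-04,7.5095e-01,-6.6036e-01,4.5e-04],scalar_first=True).as_matrix()
print(np.degrees(Ro.from_matrix(R.T@Rg).as_rotvec()), R.T@(np.array([638.8,-40.7,44.9])-P))
b=ctrl.capture("scene")[:,:,::-1].copy()
c,sn=np.cos(.125),np.sin(.125)
for k in (-120,65):
    q=proj("scene",P+R@[0,-k,-24]); cv2.circle(b,tuple(q.round().astype(int).tolist()),1,(0,0,255),-1)
cv2.imwrite("pics/p9.png",cv2.resize(b[190:300,275:385],(600,600),interpolation=cv2.INTER_CUBIC))
```

```text
[-2.470e-01  6.770e-01  1.280e+00  1.000e-03  1.187e+00  1.193e+00] [637.4 -40.7 102.4]
[0.14576553 0.13175753 0.11562219] [ 0.30306838 -1.45798871 57.53190247]
```

View pics/p9.png

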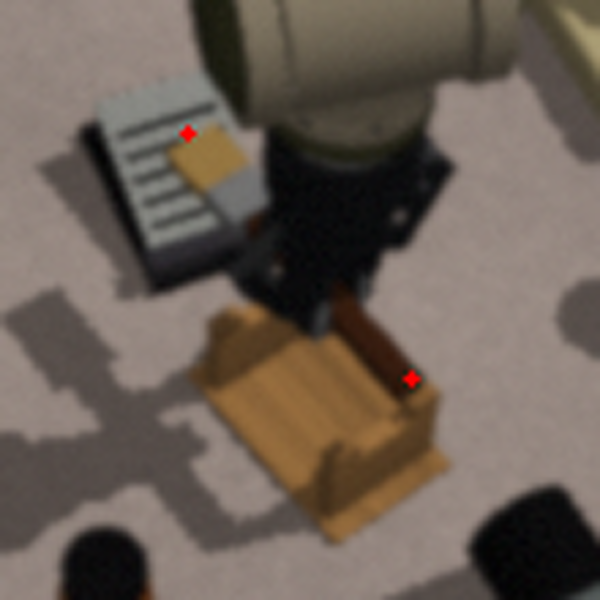

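The brush is level and lined up over the notches. I lower it slowly.

Request:
{"op": "play_rows", "data": {"motion": [[[0,-0.5,8],[0,0,0]],[[0,-0.5,8],[0,0,0]],[[0,-0.5,8],[0,0,0]],[[0,0,8],[0,0,0]],[[0,0,4],[0,0,0]],[[0,0,4],[0,0,0]],[[0,0,3],[0,0,0]],[[0,0,3],[0,0,0]],[[0,0,2],[0,0,0]],[[0,0,2],[0,0,0]],[[0,0,0],[0,0,0]]]}}

```text
time_s: 27.78
eef_pos: [639.6, -40.8, 53.5]
ee_rot: [-0.001, 0.751, -0.66, 0.0]
force: [0.1, 0.5, -0.5]
grip_width: 0.198
```

Request:
{"op": "play_rows", "data": {"motion": [[[0,0,2],[0,0,0]],[[0,0,2],[0,0,0]],[[0,0,1],[0,0,0]],[[0,0,0],[0,0,0]]]}}

```text
time_s: 28.12
eef_pos: [639.5, -40.8, 48.5]
ee_rot: [-0.001, 0.751, -0.66, 0.0]
force: [-0.1, -1.3, 0.0]
grip_width: 0.198
```

Request:
{"op": "play_rows", "data": {"motion": [[[0,0,1],[0,0,0]],[[0,0,1],[0,0,0]],[[0,0,0],[0,0,0]]]}}

```text
time_s: 28.37
eef_pos: [639.6, -40.8, 46.6]
ee_rot: [-0.001, 0.751, -0.66, 0.0]
force: [-0.9, 0.3, -0.3]
grip_width: 0.195
```

Request:
{"op": "play_rows", "data": {"motion": [[[0,0,1],[0,0,0]],[[0,0,0.5],[0,0,0]],[[0,0,0],[0,0,0]]]}}

```text
time_s: 28.62
eef_pos: [639.6, -40.8, 45.1]
ee_rot: [-0.001, 0.751, -0.66, 0.0]
force: [0.3, -0.2, -1.1]
grip_width: 0.199
```

Request:
{"op": "play_rows", "data": {"motion": [[[0,0,0.8],[0,0,0]],[[0,0,0],[0,0,0]]]}}

```text
time_s: 28.78
eef_pos: [639.7, -40.8, 44.9]
ee_rot: [-0.001, 0.751, -0.66, 0.0]
force: [-2.4, 1.2, 4.0]
grip_width: 0.199
```

Request:
{"op": "play_rows", "data": {"motion": [[[0,0,0.8],[0,0,0]],[[0,0,0],[0,0,0]]]}}

```text
time_s: 28.95
eef_pos: [639.8, -40.8, 44.9]
ee_rot: [-0.001, 0.751, -0.66, 0.001]
force: [-5.5, 1.1, 9.5]
grip_width: 0.196
```

Run:
```python
from h import *
import cv2
s=ctrl.sense();print(s["force"].round(1),s["wrist_torque"].round(2),s["eef_pos"].round(1))
b=ctrl.capture("scene")[:,:,::-1].copy()
cv2.imwrite("pics/p10.png",cv2.resize(b[190:300,275:385],(600,600),interpolation=cv2.INTER_CUBIC))
```

```text
[-5.5  1.1  9.5] [0.11 0.86 0.  ] [639.8 -40.8  44.9]
```

Contact is at z = 44.9, exactly the grasp height, so the brush is seated. I release it.

Request:
{"op": "play_rows", "data": {"motion": [[[0,0,-1],[0,0,0]],[[0,0,0],[0,0,0]]]}}

```text
time_s: 29.17
eef_pos: [639.8, -40.8, 44.9]
ee_rot: [-0.001, 0.751, -0.66, 0.001]
force: [-0.9, -1.1, 4.9]
grip_width: 0.2
```

Request:
{"op": "play_rows", "data": {"motion": [[[0,0,0],[0,0,0]],[[0,0,0],[0,0,0]],[[0,0,0],[0,0,0]],[[0,0,0],[0,0,0]],[[0,0,0],[0,0,0]],[[0,0,0],[0,0,0]],[[0,0,0],[0,0,0]],[[0,0,0],[0,0,0]]], "fingers": 70}}

```text
time_s: 29.83
eef_pos: [639.7, -40.8, 44.7]
ee_rot: [-0.001, 0.751, -0.66, 0.0]
force: [0.4, 0.5, -0.3]
grip_width: 0.821
```

Request:
{"op": "play_rows", "data": {"motion": [[[0,0,-4],[0,0,0]],[[0,0,-8],[0,0,0]],[[0,0,-12],[0,0,0]],[[0,0,-20],[0,0,0]],[[0,0,-25],[0,0,0]],[[0,0,-25],[0,0,0]],[[0,0,-25],[0,0,0]],[[0,0,-25],[0,0,0]],[[0,0,-25],[0,0,0]],[[0,0,0],[0,0,0]],[[0,0,0],[0,0,0]]]}}

```text
time_s: 30.75
eef_pos: [639.8, -41.0, 216.1]
ee_rot: [-0.002, 0.751, -0.66, 0.002]
force: [0.3, 0.2, -0.9]
grip_width: 0.818
```

Run:
```python
from h import *
import cv2
s=ctrl.sense();print(s["force"].round(1),s["eef_pos"].round(1),s["grip_width"])
i0=cv2.imread("pics/scene0.png");b=np.ascontiguousarray(ctrl.capture("scene")[:,:,::-1]);cv2.imwrite("pics/end.png",b)
for n in("brush","rest","treadle","pot","find","jar","amber","vial","block"): print(n,[(round(d["p"],2),round(d["position"][0]*640),round(d["position"][1]*400)) for d in ctrl.spot_in("scene",n)[:3]])
# handle colour: dark red-brown in rest area, bristles
def blob(im,box,f):
    x,y,w,h=box;p=im[y:y+h,x:x+w].astype(int);m=f(p[...,0],p[...,1],p[...,2]);v,u=np.nonzero(m);return len(u),u.min()+x,u.max()+x,v.min()+y,v.max()+y,round(u.mean()+x,2),round(v.mean()+y,2)
f=lambda B,G,R:(R>1.6*G)&(R<110)&(R>35)
for nm,bx in(("handle",(318,235,40,45)),("find",(370,155,60,50))):
    for im in(i0,b): print(nm,blob(im,bx,f))
# difference by patch
d=cv2.absdiff(i0,b).max(2)
for nm,(x,y,w,h) in dict(rest=(300,215,70,80),pot=(200,225,45,50),find=(365,160,75,55),jar=(400,215,30,35),amber=(285,282,25,35),block=(450,170,30,35)).items(): print(nm,int((d[y:y+h,x:x+w]>40).sum()))
```

```text
[ 0.3  0.2 -0.9] [639.8 -41.  216.1] 0.818234896832244
brush [(0.92, 328, 245), (0.65, 193, 193), (0.47, 373, 137)]
rest [(0.63, 329, 266)]
treadle [(0.95, 304, 214), (0.25, 329, 247)]
pot [(0.88, 225, 246)]
find [(0.81, 399, 179)]
jar [(0.61, 412, 231)]
amber [(0.85, 298, 298)]
vial [(0.64, 421, 157)]
block [(0.85, 465, 189)]
handle (227, np.int64(321), np.int64(351), np.int64(240), np.int64(273), np.float64(335.76), np.float64(256.51))
handle (232, np.int64(321), np.int64(350), np.int64(241), np.int64(274), np.float64(335.48), np.float64(257.01))
find (402, np.int64(378), np.int64(414), np.int64(164), np.int64(186), np.float64(398.5), np.float64(174.86))
find (403, np.int64(378), np.int64(414), np.int64(164), np.int64(186), np.float64(398.24), np.float64(175.0))
rest 251
pot 624
find 133
jar 0
amber 0
block 0
```

The handle is within half a pixel (about 1 mm) of its starting place. The find and the bystanders I checked have not moved, and the hand is clear at z = 216. I hand the job in.

```bash
python3 -c "
from rig import ctrl
print(ctrl.finish_job())"
```

```text
the job is handed in; nothing more can be done
None
```

All five steps are done and the job is handed in, at about 31 s of the 64 s allowed. No verdict was reported.

- **Treadle:** I pressed it to its stop (the force jumped to 42 N at z ≈ 20 mm) and let it up. Later pictures show it up.
- **Dip:** The bristle end went to about 14 mm above the pot's underside, close to the pot's axis, with no contact force.
- **Dab:** I touched the middle of the find's flat top at about 8–9 N, under the 20 N limit.
- **Brush return:** It touched down at z = 44.9 mm, the same height at which it was gripped, before I let go.

**Last checks:**
- **Brush:** The handle is within about 0.5 px (1 mm) of where it began.
- **Find:** It is within 0.3 px of where it began.
- **Pot:** It was spotted within 2 px of its first position. Its image patch did differ (624 pixels), which I put down to the arm's changed shadow but did not confirm.
- **Bystanders:** The jar, amber jar and block show no image change, and the vial was spotted within 1 px. I did not check the spatula at the end.
- **Seated brush:** The picture limit stopped me from viewing it in the rest, so its final state rests on these numeric checks.

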